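Close up the sample row in the analyser's loading bay

TASK

Put the loose purple-capped tube rack into the loading bay next to the purple-capped rack that already stands there, lengthwise along the bay and flush against the clear back fence. Then push it gently along the fence so that the two racks butt together and the pair comes up firmly against the end plate behind them, leaving no gaps. Keep the racks upright, do not ram the end plate, and leave the yellow-capped rack where it is.

Things in the scene. Friction and masses are not known exactly. Their poses are not given: they have to be found in the camera images.
- bay: Fixed loading bay. Origin at bench level; x to the back fence, y along the bay to its left end; yaw within 0.12 rad. White floor, top 6 mm up, x -95 to 55 mm, no lip at the front (-x). Clear rigid back fence, inner face at x = 45 mm, top 60 mm above the bench, 4 mm above a standing rack's flat sides, so no finger fits between it and a flush rack.
- plate_left: Blue end plate at the bay's +y end, 8 mm thick, 120 mm deep, top 50 mm above the bench. Origin: centre of thickness, on the bay floor (6 mm up); inner face 4 mm from the origin, at bay y = +215 mm when nothing presses. It sits on rubber buffers: it gives outward about 1 mm for every 4 N, 10 mm at most, and comes back when let go. Bay, floor and fence do not give.
- plate_right: The same at the bay's -y end, inner face at bay y = -215 mm, giving outward (-y).
- rack_new: Rigid teal rack with 15 fixed, purple-capped tubes. Flat-sided body 54 mm (x) by 100 mm (y), 50 mm high; caps within this outline up to 68 mm. About 0.3 kg. Origin: centre of underside; z up. Starts loose on the bench in front of the bay, turned up to 0.6 rad.
- rack_mate: Rigid teal rack with 15 fixed, purple-capped tubes. Flat-sided body 54 mm (x) by 100 mm (y), 50 mm high; caps within this outline up to 68 mm. About 0.3 kg. Origin: centre of underside; z up. Loose, stands on the bay floor at the left or the right end (differs), lengthwise along y, within about 1 mm of the fence and 10 to 20 mm short of its end plate. Sliding it takes roughly 1 to 4 N.
- rack_other: Rigid teal rack with 15 fixed, yellow-capped tubes. Flat-sided body 54 mm (x) by 100 mm (y), 50 mm high; caps within this outline up to 68 mm. About 0.3 kg. Origin: centre of underside; z up. Another lot, loose, at the end of the bay where rack_mate is not; to be left alone. The free space between the two standing racks is 190 to 210 mm long.

How it is judged (in metres and radians):
On the way:
1. the new rack presses on its mate and the mate on the end plate behind it, with more than 4 N, if only for a moment (contact force between rack_new and rack_mate above 4 N and (contact force between rack_mate and plate_left above 4 N or contact force between rack_mate and plate_right above 4 N)).
At the end, for the whole second after the job is handed in: Both purple racks stand upright on the bay floor, released and at rest: each within 2.5 mm of the back fence and parallel to it within 0.03 rad, the gap between them under 2.2 mm, the gap from the mate to its end plate under 2 mm; the yellow-capped rack has not moved more than 8 mm (x of each of rack_mate, rack_new in the frame of bay above 0.0155 m and (y of rack_mate in the frame of bay above 0.163 m or y of rack_mate in the frame of bay below -0.163 m) and horizontal distance between rack_new and rack_mate below 0.1022 m and (y of rack_new in the frame of rack_mate above 0.098 m or y of rack_new in the frame of rack_mate below -0.098 m) and angle between the y axis of each of rack_new, rack_mate and the y axis of bay, either way round below 0.03 rad and z of each of rack_new, rack_mate in the frame of bay below 0.009 m and angle between each of rack_new, rack_mate's own z axis and vertical below 0.05 rad and linear speed of each of rack_new, rack_mate below 0.01 m/s); the robot touches nothing.
It fails at once if a purple rack tipped by more than 0.4 rad (angle between any of rack_new, rack_mate's own z axis and vertical above 0.4 rad).
It fails at once if the yellow-capped rack shifted by more than 8 mm (distance of rack_other from where it was at the start of the episode above 0.008 m).
It fails at once if the end plate rammed with more than 40 N (contact force between rack_mate and plate_left above 40 N or contact force between rack_mate and plate_right above 40 N).
It also fails if it takes over 72 s, if anything falls off the work surface, if the arm or the gripper's body presses on something with over 40 N, if the wrist force passes 120 N, or if a joint passes its speed limit or range.

ROBOT

A 6-joint arm with a two-finger parallel gripper is mounted at the origin on the work surface. World frame = base frame: x ahead of the robot, y to its left, z up, the work surface at z = 0. Lengths are in mm, angles in degrees, forces in N, time in s.
With the tool pointing down it reaches from about 300 to 850 mm from the base axis. Payload 4.2 kg.
Tool frame: the origin (TCP) lies between the finger pads; the fingertips stand 19 mm ahead of it and the grasp point (between the pads) is the TCP (env.tips_ahead is the distance from the TCP to the fingertips, in mm); z points along the fingers, y is the direction in which the jaws open and shut (so a half turn about z gives the same grasp; the last joint's range is limited). The gripper opens to 91 mm and grips with 3 to 60 N. Pads are 32 mm wide; open, the fingers measure 118 mm over their backs; the gripper's body (76 mm by 178 mm) begins 60 mm behind the grasp point.
Start: joints at [-64.286, 18.312, 89.639, -0, 72.044, -1.146], TCP at [259.799, -512.977, 232.976] pointing down, gripper open.
Joint ranges: [-177.97, 177.97], [-48.28, 115.42], [12.27, 149.76], [-77.06, 257.06], [2.81, 150.46], [-146.56, 146.56]. Speed limits (degrees/s): [147.25, 147.25, 180, 180, 180, 180].

INTERFACE

Orientations are given as [roll, pitch, yaw] about the fixed x, y, z axes, in that order (R = Rz(yaw) Ry(pitch) Rx(roll)).
In Python, from workcell import telemetry, viewer, job_done, env gives the robot as it stands. The module is installed in compiled form; this text tells all that it offers.
- The arm moves only by the shell command python3 -m jog 'ROWS' [FORCE]. ROWS is JSON, a list of rows, each a list of 3 entries, a list of its own where there are three numbers: the shift along the tool's x, y, z in cm, then the turn about the tool's z in degrees, then the opening, from 0 (shut) to 1 (fully open). A call has 1 to 10 rows; each row shifts and turns the pose as measured when the row begins, along the tool's axes as they then stand; what a row does not reach is not made up. A row lasts 1/8 s, in which the tool goes at most 62.5 mm and 10.7 degrees, less where a joint would pass 70% of its speed; a pose out of reach is approached as far as the arm can. A call is refused whole if a number of a shift passes 6.25 or a number of a turn 10.7, either way. A call with a gripper value outside its range is refused whole. The fingers move at their own pace and stop on an object; FORCE is the grip in N (left out, the last holds). Time passes only in rows, so rows that do not move let the fingers close. It gives the time, the measured TCP pose, the force and the opening at its end, in the units of the state.
- telemetry.state(): the state, without advancing time (a new reading comes with each control period).
- viewer.grab_frame(name): name is "scene" or "top"; returns a dict with "color" (384x512x3 uint8, red, green, blue), "K" (3x3 intrinsics, pixels), "k1" (the pictures are not rectified: a ray, as slopes to the right and down, at radius r is drawn at 1 + k1 r^2 times it, then the intrinsics apply), "rvec" (rotation vector, rad) and "tvec" (3), from world to camera coordinates, as OpenCV has them. Camera axes: x right, y down, z forward; pixel columns grow to the right and rows downward; lengths in mm; the calibration is good to about 2 mm. A picture is of the moment at which its call begins. There is no depth.
- job_done(): hands the job in, once; it reports no verdict.
The state is a dict: "time_s": time; "qpos": joint angles; "qvel": joint speeds; "effort": joint torques, N m; "ee_pos": TCP position; "ee_rot": TCP orientation; "force": force on the tool from outside, world axes, zero at the start; "torque": the same for the moment, N m; "gripper_width": finger opening in mm.
Only numpy, scipy, OpenCV 4.12 (cv2) and the standard library are available. Lean on these libraries where they do the work, as an engineer would, in place of code of your own. Each camera call takes 0.05 s, during which the arm holds its last target. There are 200 camera calls.

## Working session

There is one attempt and no reset: what is moved stays moved. The work goes in short steps, Python scripts to look and compute and a shell command to move; the robot and the scene stay as the last step left them, time stands still between calls to the robot, and variables do not carry over. Pictures are saved under pics/ and viewed, about 8 in all and at most 12, crops included, and the job is handed in when it is done.

```bash
mkdir -p pics; cat > h.py <<'E'
import numpy as np, cv2
from workcell import telemetry, viewer, env
def grab(name,tag):
    f=viewer.grab_frame(name); np.savez(f'pics/{tag}.npz',**{k:np.array(v) for k,v in f.items()})
    return f
def load(tag): return dict(np.load(f'pics/{tag}.npz'))
def dist(f): return np.array([float(f['k1']),0,0,0,0])
def toworld(f,px,z):
    R=cv2.Rodrigues(np.array(f['rvec'],float))[0]; t=np.array(f['tvec'],float).ravel()
    n=cv2.undistortPointsIter(np.array(px,float).reshape(-1,1,2),np.array(f['K'],float),dist(f),None,None,(3,50,1e-9)).reshape(-1,2)
    d=np.c_[n,np.ones(len(n))]@R; c=-R.T@t
    return c+d*((np.broadcast_to(z,len(n))-c[2])/d[:,2])[:,None]
def topix(f,P):
    return cv2.projectPoints(np.array(P,float).reshape(-1,3),np.array(f['rvec'],float),np.array(f['tvec'],float),np.array(f['K'],float),dist(f))[0].reshape(-1,2)
def crop(f,tag,x0,y0,x1,y1,s):
    im=cv2.cvtColor(f['color'],cv2.COLOR_RGB2BGR)[y0:y1,x0:x1]
    cv2.imwrite(f'pics/{tag}.png',cv2.resize(im,None,fx=s,fy=s,interpolation=cv2.INTER_CUBIC))
E
python3 - <<'E'
from h import *
for n in('top','scene'):
    f=grab(n,n+'0'); crop(f,n+'0',0,0,512,384,1.5)
    R=cv2.Rodrigues(np.array(f['rvec'],float))[0]; print(n,-R.T@np.array(f['tvec']).ravel(),f['k1'],f['K'])
print(telemetry.state())
E
```

```text
top [438.18770005  -0.99896183 761.60951301] -0.1500781174345175 [[414.3883895    0.         254.44737245]
 [  0.         414.3883895  194.78944224]
 [  0.           0.           1.        ]]
scene [1089.18911122 -349.92460123  552.10167079] 0.006471578675848379 [[368.77890633   0.         255.01381625]
 [  0.         368.77890633 194.99965032]
 [  0.           0.           1.        ]]
{'time_s': 0.1, 'qpos': array([-6.42855593e+01,  1.83474910e+01,  8.96995347e+01,  8.45948336e-04,
        7.20437982e+01, -1.14837101e+00]), 'qvel': array([-0.03320247, -0.01416207, -0.26072453,  0.09525185,  0.08573473,
       -0.01960567]), 'effort': array([-1.68959509e-04, -4.13332844e+01, -2.32510453e+01,  7.28204590e-02,
        4.22180048e-02, -4.39132157e-05]), 'ee_pos': array([ 259.61634356, -512.58026392,  232.2084098 ]), 'ee_rot': array([-1.79909210e+02, -2.62441607e-03,  2.68625482e+01]), 'force': array([ 0.62406936, -0.2103792 , -0.48296526]), 'torque': array([ 5.37988396e-05, -1.75382519e-02, -6.63172545e-03]), 'gripper_width': 91.08565254715108}
```

View pics/top0.png

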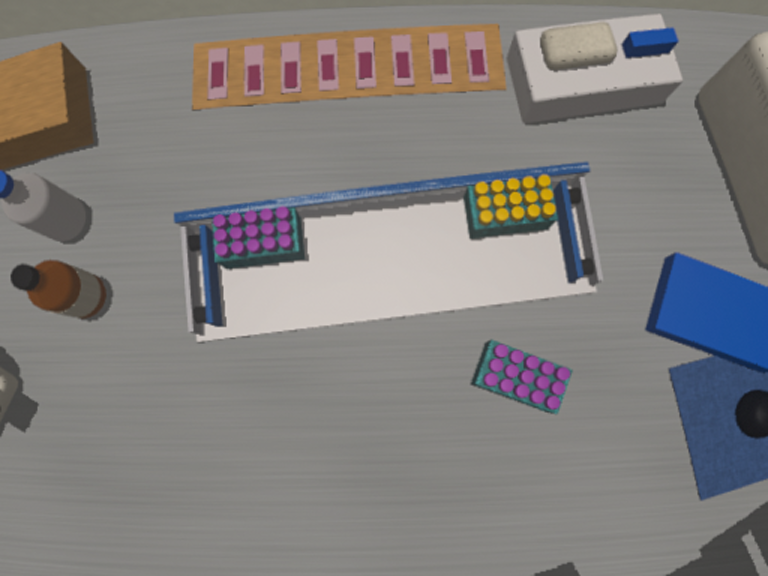

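View pics/scene0.png

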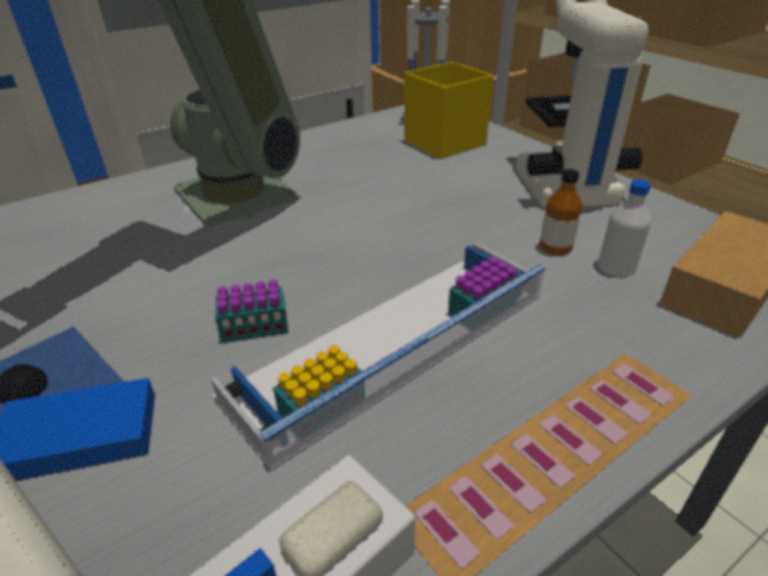

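The top picture shows the mate (purple) at the left, +y end (about 255,235), yellow at the right (513,203) and the loose rack at (523,376). The scene view agrees. Next I measure the racks from their caps and the bay from its floor edges.

```bash
cat >> h.py <<'E'
def caps(f,box,col,z):
    x0,y0,x1,y1=box; s=4
    im=cv2.resize(f['color'][y0:y1,x0:x1],None,fx=s,fy=s,interpolation=cv2.INTER_CUBIC)
    h=cv2.cvtColor(im,cv2.COLOR_RGB2HSV); lo,hi=((135,90,60),(165,255,255)) if col=='p' else ((15,150,80),(35,255,255))
    m=cv2.inRange(h,lo,hi); v=h[...,2]; thr=0.8*np.percentile(v[m>0],80)
    m=((m>0)&(v>thr)).astype(np.uint8)
    pts=np.argwhere(m)[:,::-1]
    W=toworld(f,(pts+0.5)/s-0.5+[x0,y0],z)[:,:2].astype(np.float32)
    r=cv2.minAreaRect(W); 
    n,_,st,c=cv2.connectedComponentsWithStats(m)
    return r,W.mean(0),n-1
E
python3 - <<'E'
from h import *
f=load('top0')
for n,b,c,z in(('new',(312,222,385,280),'p',68),('mate',(136,132,206,180),'p',74),('yel',(305,110,378,162),'y',74)):
    print(n,caps(f,b,c,z))
print(toworld(f,np.array([[197,341],[597,291]])/1.5,6),toworld(f,np.array([[176,219],[590,170]])/1.5,60))
im=cv2.cvtColor(f['color'],cv2.COLOR_RGB2BGR)
a=cv2.resize(im[105:235,110:260],None,fx=5.3,fy=4.6);
cv2.imwrite('pics/c1.png',cv2.resize(im[105:235,110:260],None,fx=4.6,fy=4.6,interpolation=cv2.INTER_CUBIC))
E
```

```text
new (((442.05511474609375, -151.90431213378906), (88.44558715820312, 48.31053161621094), 67.56564331054688), array([ 442.04053, -151.6001 ], dtype=float32), 15)
mate (((616.0947265625, 156.0561065673828), (48.4000244140625, 87.91822052001953), 5.477573871612549), array([615.98474, 155.6828 ], dtype=float32), 15)
yel (((645.8987426757812, -148.53416442871094), (47.83073425292969, 88.01107025146484), 5.635931968688965), array([ 645.664 , -148.1088], dtype=float32), 15)
[[ 494.90580088  238.73259565    6.        ]
 [ 544.24648262 -259.62283255    6.        ]] [[ 636.55139795  250.66275828   60.        ]
 [ 683.15236952 -245.19138244   60.        ]]
```

View pics/c1.png

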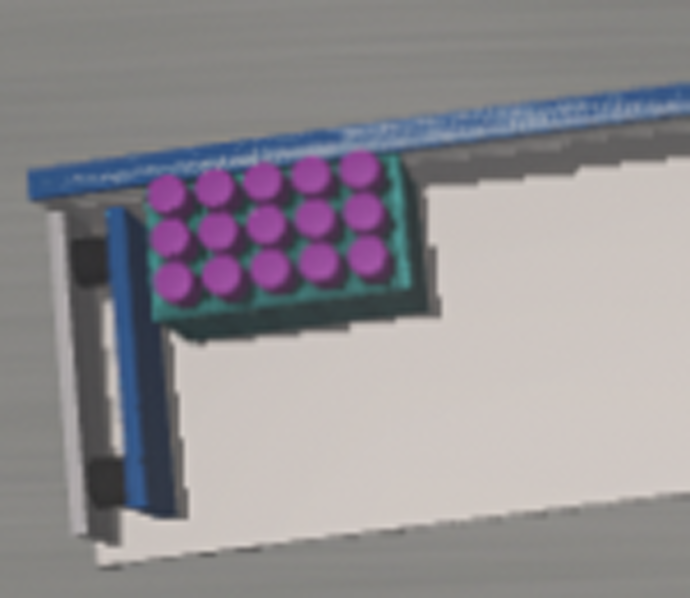

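The measurements agree with each other: bay yaw is about 5.6°, both standing racks are at bay x ≈ 17.5, and the free gap is 206 mm. The loose rack is at (442, -152) with yaw -22.4°. First I turn the tool to yaw 67.6° and go above it.

```bash
python3 -m jog '[[[0,0,0],-10.2,1],[[0,0,0],-10.2,1],[[0,0,0],-10.2,1],[[0,0,0],-10.2,1],[[5,0.4,0],0,1],[[5,0.4,0],0,1],[[5,0.4,0],0,1],[[5,0.4,0],0,1]]'; python3 -m jog '[[[5,0.4,0],0,1],[[5,0.4,0],0,1],[[5,0.4,0],0,1],[[0,0,0],0,1]]'
cat >> h.py <<'E'
def to(x,y,yaw,z=None):
    s=telemetry.state(); p=s['ee_pos']; a=np.radians(s['ee_rot'][2])
    d=np.array([x,y])-p[:2]; print('pose',p.round(1),s['ee_rot'].round(2),'F',s['force'].round(1),'w',round(s['gripper_width'],1),'t',s['time_s'])
    dy=(yaw-s['ee_rot'][2]+180)%360-180
    b=np.radians(yaw)
    for n,c in(('now',a),('after turn',b)): print(n,'cm x %.2f y %.2f'%((d@[np.cos(c),np.sin(c)])/10,(d@[np.sin(c),-np.cos(c)])/10))
    print('turn %.2f'%-dy, '' if z is None else 'down cm %.2f'%((p[2]-z)/10))
E
python3 -c "
from h import *
to(442,-152,67.6,30)"
```

```text
time_s: 1.1
ee_pos: [346.5, -328.0, 228.5]
ee_rot: [-179.6, -0.3, 68.7]
force: [0.6, -0.3, 0.5]
gripper_width: 91.4
time_s: 1.6
ee_pos: [413.9, -185.2, 228.4]
ee_rot: [-179.5, -0.4, 68.9]
force: [0.3, -1.3, -0.5]
gripper_width: 91.5
pose [ 413.9 -185.2  228.4] [-179.53   -0.4    68.9 ] F [ 0.3 -1.3 -0.5] w 91.5 t 1.6
now cm x 4.11 y 1.43
after turn cm x 4.14 y 1.34
turn 1.30 down cm 19.84
```

```bash
python3 -m jog '[[[4.1,1.3,0],1.3,1],[[0,0,5],0,1],[[0,0,5],0,1],[[0,0,0],0,1]]'; python3 - <<'E'
from h import *
to(442,-152,67.6,30)
f=grab('top','top1'); crop(f,'top1',250,180,450,330,3.5)
E
```

```text
time_s: 2.1
ee_pos: [441.1, -152.7, 126.8]
ee_rot: [-179.7, -0.3, 67.5]
force: [0.4, 0.1, 0.9]
gripper_width: 90.9
pose [ 441.1 -152.7  126.8] [-179.67   -0.25   67.54] F [0.4 0.1 0.9] w 90.9 t 2.1
now cm x 0.10 y 0.06
after turn cm x 0.10 y 0.06
turn -0.06 down cm 9.68
```

View pics/top1.png

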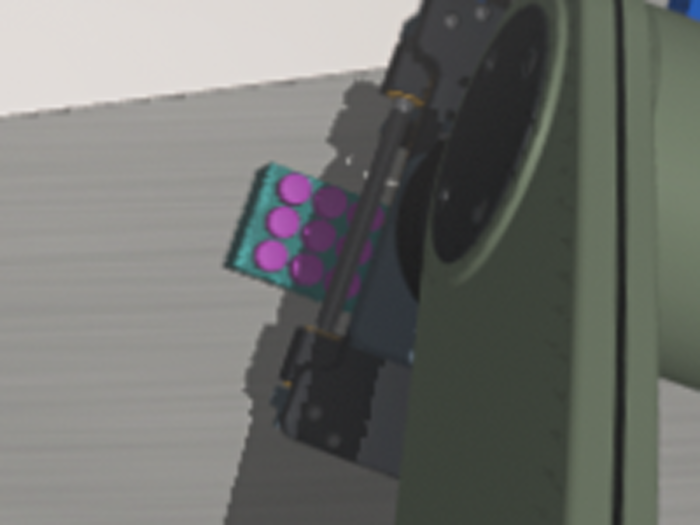

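The gripper straddles the rack squarely. Its visible left end is at about (250,215) in the crop, midway between the fingers. I descend and grip.

```bash
python3 -m jog '[[[0.1,0.05,3.5],0,1],[[0,0,3],0,1],[[0,0,2],0,1],[[0,0,1.1],0,1],[[0,0,0],0,1]]'; python3 -m jog '[[[0,0,0],0,0.5],[[0,0,0],0,0.5],[[0,0,0],0,0.5],[[0,0,0],0,0.5],[[0,0,0],0,0.5],[[0,0,0],0,0.5]]' 25;  python3 -m jog '[[[0,0,0],0,0.4],[[0,0,0],0,0.4],[[0,0,0],0,0.4],[[0,0,0],0,0.4]]' 25
```

```text
time_s: 2.78
ee_pos: [453.0, -159.0, 40.8]
ee_rot: [178.8, -0.3, 67.3]
force: [-0.1, -0.8, -0.4]
gripper_width: 91.1
time_s: 3.52
ee_pos: [453.6, -159.4, 43.0]
ee_rot: [178.6, -0.3, 67.3]
force: [-0.7, -0.4, -1.6]
gripper_width: 54.2
time_s: 4.03
ee_pos: [453.6, -159.4, 43.1]
ee_rot: [178.6, -0.3, 67.3]
force: [-0.5, 0.4, -0.2]
gripper_width: 54.3
```

```bash
python3 - <<'E'
from h import *
s=telemetry.state(); print(s['qpos'].round(1),s['effort'].round(1),s['ee_rot'].round(2))
f=grab('scene','sc1'); crop(f,'sc1',80,80,330,260,3)
E
```

```text
[-20.9  21.6 117.3   0.3  39.7   1.6] [  0.  -37.  -15.9   0.1  -0.2  -0. ] [178.61  -0.26  67.31]
```

View pics/sc1.png

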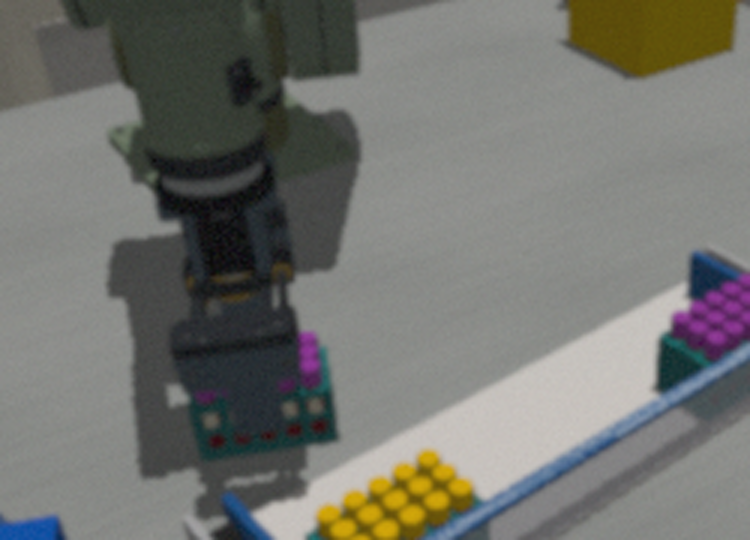

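The grip looks sound (54.2 mm, fingers centred on the rack). Now I lift, turn and go to the bay.

```bash
python3 -m jog '[[[0,0,-1],0,0.4],[[0,0,-2],0,0.4],[[0,0,-2],0,0.4],[[0,0,-2],0,0.4],[[0,0,0],0,0.4],[[0,0,0],-7,0.4],[[0,0,0],-7,0.4],[[0,0,0],-7,0.4],[[0,0,0],-7,0.4],[[0,0,0],0,0.4]]'; python3 -c "
from h import *
to(599.8,39.5,95.6,49)"
```

```text
time_s: 5.32
ee_pos: [450.2, -158.4, 113.8]
ee_rot: [178.8, 0.4, 96.1]
force: [0.4, -0.2, -2.2]
gripper_width: 54.3
pose [ 450.2 -158.4  113.8] [178.82   0.35  96.14] F [ 0.4 -0.2 -2.2] w 54.3 t 5.325
now cm x 18.07 y 16.99
after turn cm x 18.23 y 16.82
turn 0.54 down cm 6.48
```

```bash
python3 -m jog '[[[3,2.8,0],0.5,0.4],[[3,2.8,0],0,0.4],[[3,2.8,0],0,0.4],[[3,2.8,0],0,0.4],[[3,2.8,0],0,0.4],[[2,1.8,0],0,0.4],[[0,0,0],0,0.4]]'; python3 -c "
from h import *
to(599.8,39.5,95.6,49)"
```

```text
time_s: 6.2
ee_pos: [594.4, 31.1, 111.7]
ee_rot: [179.1, 0.3, 94.6]
force: [-0.5, 0.5, -1.8]
gripper_width: 54.1
pose [594.4  31.1 111.7] [179.1   0.3  94.6] F [-0.5  0.5 -1.8] w 54.1 t 6.2
now cm x 0.79 y 0.60
after turn cm x 0.78 y 0.61
turn -1.00 down cm 6.27
```

```bash
python3 -m jog '[[[0.8,0.6,0],-1,0.4],[[0,0,1.5],0,0.4],[[0,0,1.5],0,0.4],[[0,0,1],0,0.4],[[0,0,0],0,0.4]]'; python3 - <<'E'
from h import *
to(599.8,39.5,95.6,49)
f=grab('scene','sc2'); crop(f,'sc2',130,120,380,300,3)
E
```

```text
time_s: 6.82
ee_pos: [597.4, 37.2, 67.0]
ee_rot: [179.5, 0.3, 95.4]
force: [0.6, -0.1, -2.2]
gripper_width: 54.3
pose [597.4  37.2  67. ] [179.45   0.35  95.41] F [ 0.6 -0.1 -2.2] w 54.3 t 6.825
now cm x 0.20 y 0.26
after turn cm x 0.20 y 0.26
turn -0.19 down cm 1.80
```

View pics/sc2.png

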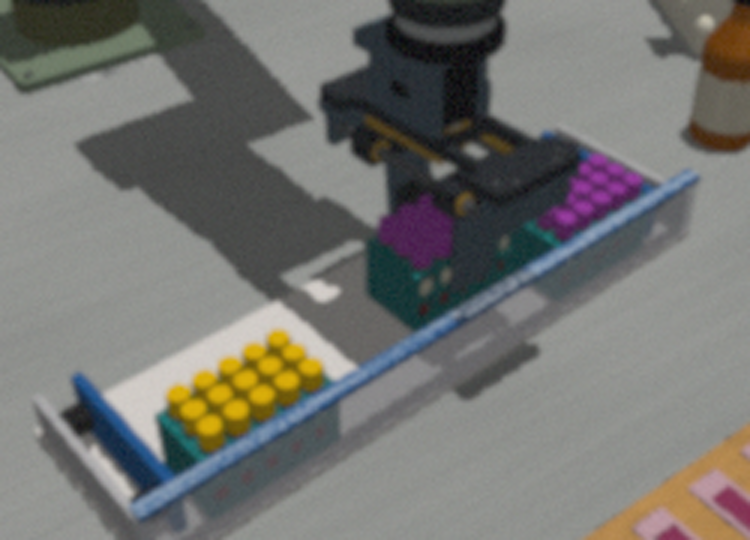

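The rack hangs over the free floor, short of the mate (boundary near 530,235), with the outer finger in front of the fence. I lower it in small steps until it touches the floor.

```bash
python3 -m jog '[[[0.1,0.2,0.6],0,0.4],[[0,0,0.6],0,0.4],[[0,0,0.3],0,0.4],[[0,0,0],0,0.4]]';  python3 -m jog '[[[0,0,0.2],0,0.4],[[0,0,0],0,0.4]]'
```

```text
time_s: 7.38
ee_pos: [600.8, 38.4, 52.5]
ee_rot: [179.3, 0.4, 95.4]
force: [-0.1, -0.2, -2.6]
gripper_width: 54.3
time_s: 7.62
ee_pos: [601.0, 38.5, 50.6]
ee_rot: [179.2, 0.4, 95.4]
force: [-0.3, -0.4, -2.2]
gripper_width: 54.5
```

```bash
python3 -m jog '[[[0,0,0.15],0,0.4],[[0,0,0],0,0.4]]'; python3 -m jog '[[[0,0,0.15],0,0.4],[[0,0,0],0,0.4]]'
```

```text
time_s: 7.88
ee_pos: [601.4, 38.3, 49.8]
ee_rot: [179.2, 0.4, 95.4]
force: [-0.3, 0.2, -1.5]
gripper_width: 54.3
time_s: 8.12
ee_pos: [601.3, 38.1, 49.2]
ee_rot: [179.2, 0.4, 95.4]
force: [-0.7, 0.6, -1.6]
gripper_width: 54.0
```

```bash
python3 -m jog '[[[0,0,0.2],0,0.4],[[0,0,0],0,0.4]]'; python3 -m jog '[[[0,0,0.2],0,0.4],[[0,0,0],0,0.4]]'
```

```text
time_s: 8.38
ee_pos: [601.1, 38.1, 48.8]
ee_rot: [179.2, 0.4, 95.4]
force: [0.1, -0.3, -2.6]
gripper_width: 54.2
time_s: 8.62
ee_pos: [601.2, 38.2, 48.8]
ee_rot: [179.1, 0.4, 95.4]
force: [0.7, -0.4, -1.6]
gripper_width: 54.3
```

```bash
python3 -m jog '[[[0,0,0.4],0,0.4],[[0,0,0],0,0.4]]'
```

```text
time_s: 8.88
ee_pos: [602.0, 38.2, 49.0]
ee_rot: [179.0, 0.4, 95.4]
force: [0.1, 0.2, -2.7]
gripper_width: 53.9
```

The TCP stopped at z = 49.0, which is grip height 43 plus the 6 mm floor, so the rack is on the floor. A null row resets the target, which explains why no force remains. I release with a limited opening and go straight up.

```bash
python3 -m jog '[[[0,0,0],0,0.72],[[0,0,0],0,0.72],[[0,0,0],0,0.72],[[0,0,-1],0,0.72],[[0,0,-2],0,0.72],[[0,0,-3],0,0.72],[[0,0,-4],0,0.72],[[0,0,0],0,0.72]]'; python3 -c "
from h import *
to(500,25,95.6,49)"
```

```text
time_s: 9.88
ee_pos: [601.2, 38.9, 152.1]
ee_rot: [178.9, 0.4, 95.4]
force: [-0.1, 0.4, 0.4]
gripper_width: 65.7
pose [601.2  38.9 152.1] [178.93   0.4   95.42] F [-0.1  0.4  0.4] w 65.7 t 9.875
now cm x -0.43 y -10.20
after turn cm x -0.40 y -10.20
turn -0.18 down cm 10.31
```

```bash
python3 -m jog '[[[0,-4,0],0,0],[[0,-4,0],0,0],[[0,-4,0],0,0],[[0,-3,0],0,0],[[0,-2,0],0,0],[[0,0,0],0,0],[[0,0,0],0,0]]'; python3 - <<'E'
from h import *
f=grab('top','top2'); crop(f,'top2',120,90,400,260,2.6)
E
```

```text
time_s: 10.75
ee_pos: [425.2, 22.3, 146.0]
ee_rot: [179.2, 0.4, 95.4]
force: [-0.1, -0.2, 0.3]
gripper_width: 0.3
```

View pics/top2.png

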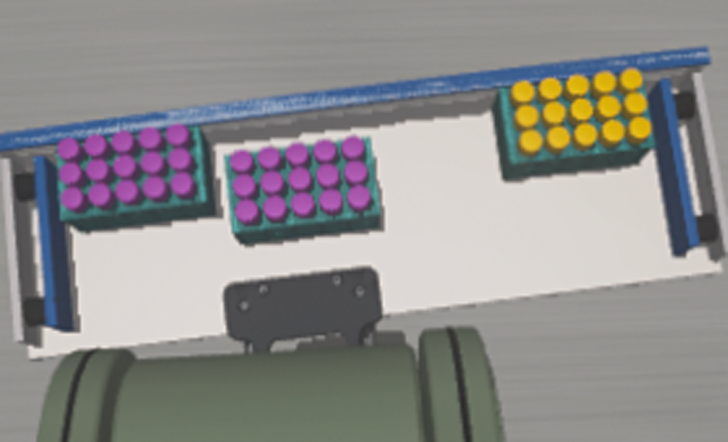

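The new rack stands upright and parallel to the fence at (300,190) in the crop, clear of the mate. Next I measure all three racks and plan the push to the fence.

```bash
cat >> h.py <<'E'
B=np.radians(5.6); N=np.array([np.cos(B),np.sin(B)]); T=np.array([-np.sin(B),np.cos(B)])
def racks(f,boxes):
    for n,(b,c) in boxes.items():
        r,m,k=caps(f,b,c,74); p=np.array(r[0]); print(n,'bayx %.1f t %.1f'%(p@N-610.8,p@T),np.round(r[1],1),round(r[2],2),k)
def tcp(x,t,z):  # target in bay x, t coord
    p=(x+610.8)*N+t*T; to(p[0],p[1],95.6,z)
E
python3 - <<'E'
from h import *
f=load('top2')
racks(f,dict(mate=((136,130,204,178),'p'),new=((204,138,270,184),'p'),yel=((305,110,378,162),'y')))
tcp(-75,-17,30)
E
```

```text
mate bayx 17.6 t 95.2 [48.4 87.9] 5.48 15
new bayx -6.4 t -19.5 [47.3 88.1] 5.48 15
yel bayx 17.4 t -210.8 [48.  88.2] 5.64 15
pose [425.2  22.4 146. ] [179.18   0.38  95.42] F [-0.8  0.6 -0.1] w 0.2 t 10.8
now cm x 0.26 y 11.05
after turn cm x 0.22 y 11.05
turn -0.18 down cm 11.60
```

```bash
python3 -m jog '[[[0,4,0],-0.2,0],[[0,4,0],0,0],[[0,2.6,0],0,0],[[0,0,2.5],0,0],[[0,0,2.5],0,0],[[0,0,2.5],0,0],[[0,0,2],0,0],[[0,0,0],0,0]]'; python3 -c "
from h import *
tcp(-60,-19.5,36)"
```

```text
time_s: 11.8
ee_pos: [545.0, 33.3, 47.2]
ee_rot: [178.9, 0.4, 95.7]
force: [-0.2, -0.5, 1.3]
gripper_width: 0.4
pose [545.   33.3  47.2] [178.93   0.39  95.65] F [-0.2 -0.5  1.3] w 0.4 t 11.8
now cm x 0.05 y 0.51
after turn cm x 0.05 y 0.51
turn 0.05 down cm 1.12
```

```bash
python3 -m jog '[[[0,0,1],0,0],[[0,1,0],0,0],[[0,0.7,0],0,0],[[0,0.5,0],0,0],[[0,0.5,0],0,0],[[0,0.5,0],0,0]]'; python3 -c "
from h import *
tcp(-22.5,-19.5,36)"
```

```text
time_s: 12.55
ee_pos: [580.4, 36.7, 39.5]
ee_rot: [178.8, 0.4, 95.7]
force: [-2.0, -0.3, 0.3]
gripper_width: 0.3
pose [580.4  36.7  39.5] [178.82   0.4   95.66] F [-2.  -0.3  0.3] w 0.3 t 12.55
now cm x 0.06 y 0.71
after turn cm x 0.06 y 0.71
turn 0.06 down cm 0.35
```

```bash
python3 -m jog '[[[0,0.3,0.1],0,0],[[0,0.3,0],0,0]]'; python3 -m jog '[[[0,0.2,0],0,0],[[0,0.2,0],0,0]]'; python3 -c "
from h import *
tcp(-22.5,-19.5,36)"
```

```text
time_s: 12.8
ee_pos: [586.6, 37.4, 38.6]
ee_rot: [178.8, 0.4, 95.7]
force: [-1.7, -0.1, 0.6]
gripper_width: 0.3
time_s: 13.05
ee_pos: [587.7, 37.6, 38.5]
ee_rot: [179.3, 0.4, 95.7]
force: [-8.5, -0.8, 7.9]
gripper_width: 0.0
pose [587.7  37.6  38.5] [179.26   0.39  95.66] F [-8.5 -0.8  7.9] w 0.0 t 13.05
now cm x 0.05 y -0.03
after turn cm x 0.05 y -0.03
turn 0.06 down cm 0.25
```

Flush: contact force is 8.5 N at the predicted position. I back off, slide along the front and enter the gap between the new rack and the yellow one at low height. The body stays above the caps.

```bash
python3 -m jog '[[[0,-1.5,0],0,0],[[0,-2.2,0],0,0],[[-3,0,0],0,0],[[-3,0,0],0,0],[[-3,0,0],0,0],[[0,0,0],0,0]]'; python3 - <<'E'
from h import *
tcp(16,-114,38)
f=grab('top','top3')
racks(f,dict(mate=((136,130,204,178),'p'),yel=((305,110,378,162),'y'),new=((204,128,270,174),'p')))
E
```

```text
time_s: 13.8
ee_pos: [565.4, -57.6, 40.3]
ee_rot: [178.4, 0.5, 95.7]
force: [0.0, 0.6, -0.4]
gripper_width: 0.5
pose [565.4 -57.6  40.3] [178.42   0.49  95.74] F [ 0.   0.6 -0.4] w 0.5 t 13.8
now cm x -0.16 y 6.97
after turn cm x -0.15 y 6.97
turn 0.14 down cm 0.23
mate bayx 17.6 t 95.2 [48.5 87.9] 5.48 15Traceback (most recent call last):
  File "<stdin>", line 4, in <module>
  File "h.py", line 39, in racks
    r,m,k=caps(f,b,c,74); p=np.array(r[0]); print(n,'bayx %.1f t %.1f'%(p@N-610.8,p@T),np.round(r[1],1),round(r[2],2),k)
          ~~~~^^^^^^^^^^
  File "h.py", line 22, in caps
    m=cv2.inRange(h,lo,hi); v=h[...,2]; thr=0.8*np.percentile(v[m>0],80)
                                                ~~~~~~~~~~~~~^^^^^^^^^^^
    return _quantile_unchecked(
        a, q, axis, out, overwrite_input, method, keepdims, weights)
    return _ureduce(a,
                    func=_quantile_ureduce_func,
    ...<5 lines>...
                    overwrite_input=overwrite_input,
                    method=method)
    r = func(a, **kwargs)
    result = _quantile(arr,
                       quantiles=q,
    ...<2 lines>...
                       out=out,
                       weights=wgt)
    previous = arr[previous_indexes]
               ~~~^^^^^^^^^^^^^^^^^^
IndexError: index 0 is out of bounds for axis 0 with size 0
```

```bash
python3 -m jog '[[[0,2.5,0],0.1,0],[[0,2.5,0],0,0],[[0,1.8,0],0,0],[[0,0,0],0,0]]'; python3 - <<'E'
from h import *
tcp(17.5,-86,38)
f=grab('top','top4'); crop(f,'top4',120,90,400,260,2.6)
E
```

```text
time_s: 14.35
ee_pos: [634.8, -45.4, 42.1]
ee_rot: [178.3, 0.4, 95.8]
force: [0.0, -0.5, -0.3]
gripper_width: 0.3
pose [634.8 -45.4  42.1] [178.35   0.39  95.83] F [ 0.  -0.5 -0.3] w 0.3 t 14.35
now cm x 2.12 y 0.10
after turn cm x 2.12 y 0.09
turn 0.23 down cm 0.41
```

View pics/top4.png

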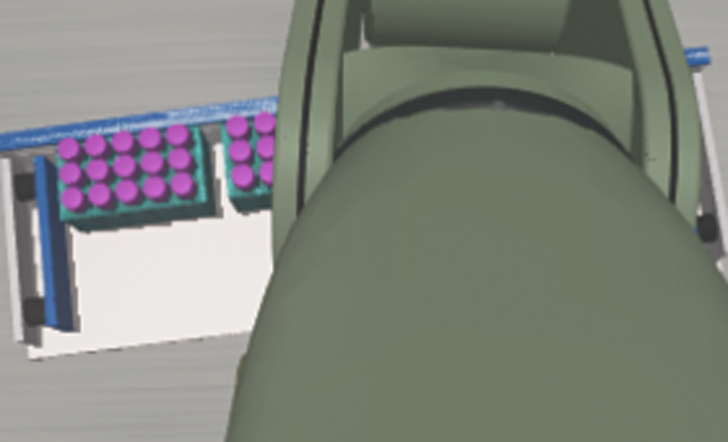

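```bash
python3 -m jog '[[[0,0,0.7],0,0],[[1,0,0],0.2,0],[[0.7,0,0],0,0],[[0.5,0,0],0,0],[[0.5,0,0],0,0]]'; python3 -m jog '[[[0.4,0,0],0,0],[[0.4,0,0],0,0]]'; python3 -c "
from h import *
tcp(17.5,-71,36)"
```

```text
time_s: 15.02
ee_pos: [628.2, -16.5, 33.9]
ee_rot: [178.6, 0.4, 95.6]
force: [0.0, -1.8, -0.3]
gripper_width: 0.7
time_s: 15.28
ee_pos: [627.4, -8.5, 33.9]
ee_rot: [178.6, 0.4, 95.7]
force: [0.0, -3.0, -1.3]
gripper_width: 0.1
pose [627.4  -8.5  33.9] [178.59   0.43  95.67] F [ 0.  -3.  -1.3] w 0.1 t 15.275
now cm x -0.13 y 0.47
after turn cm x -0.13 y 0.47
turn 0.07 down cm -0.21
```

```bash
python3 -m jog '[[[0.4,0.1,0],0,0],[[0.4,0.1,0],0,0]]'; python3 -m jog '[[[0.3,0.1,0],0,0]]';  python3 -m jog '[[[0.3,0,0],0,0]]'; python3 -c "
from h import *
tcp(17.5,-61,36)"
```

```text
time_s: 15.52
ee_pos: [627.0, -2.3, 34.0]
ee_rot: [178.8, 0.6, 95.8]
force: [-2.9, -6.5, 3.0]
gripper_width: 0.3
time_s: 15.65
ee_pos: [626.7, -0.5, 34.0]
ee_rot: [179.0, 0.8, 95.8]
force: [-1.6, -6.6, 1.2]
gripper_width: 0.3
time_s: 15.78
ee_pos: [626.6, 1.2, 34.1]
ee_rot: [179.0, 0.9, 95.8]
force: [0.8, -7.3, -0.5]
gripper_width: 0.4
pose [626.6   1.2  34.1] [178.97   0.89  95.83] F [ 0.8 -7.3 -0.5] w 0.4 t 15.775
now cm x -0.11 y 0.46
after turn cm x -0.10 y 0.46
turn 0.23 down cm -0.19
```

```bash
for i in 1; do :; done; python3 -m jog '[[[0.3,0,0],0,0],[[0.3,0,0],0,0]]'; python3 -m jog '[[[0.3,0,0],0,0],[[0.3,0,0],0,0]]'; python3 - <<'E'
from h import *
f=grab('top','top5')
racks(f,dict(mate=((130,130,202,182),'p')))
tcp(17.5,-50,36)
E
```

```text
time_s: 16.02
ee_pos: [626.5, 2.2, 34.3]
ee_rot: [179.0, 1.4, 96.0]
force: [-0.1, -11.8, -0.9]
gripper_width: 0.5
time_s: 16.27
ee_pos: [626.6, 2.1, 34.5]
ee_rot: [179.0, 1.9, 96.1]
force: [0.6, -12.2, -0.6]
gripper_width: 0.6
mate bayx 17.8 t 129.7 [48.5 44.3] 4.85 9
pose [626.6   2.1  34.5] [178.96   1.95  96.13] F [  0.1 -13.    0. ] w 0.3 t 16.325
now cm x 0.90 y 0.46
after turn cm x 0.90 y 0.45
turn 0.53 down cm -0.15
```

```bash
python3 -m jog '[[[0.5,0,0],0,0]]'; python3 -m jog '[[[0.5,0,0],0,0]]';  python3 - <<'E'
from h import *
f=grab('top','top6'); crop(f,'top6',120,110,260,215,5)
E
```

```text
time_s: 16.45
ee_pos: [626.5, 3.1, 34.6]
ee_rot: [178.9, 2.3, 96.2]
force: [0.1, -17.0, 0.3]
gripper_width: 0.8
time_s: 16.58
ee_pos: [626.5, 3.4, 34.8]
ee_rot: [178.9, 2.7, 96.3]
force: [1.0, -18.9, 1.4]
gripper_width: 0.7
```

View pics/top6.png

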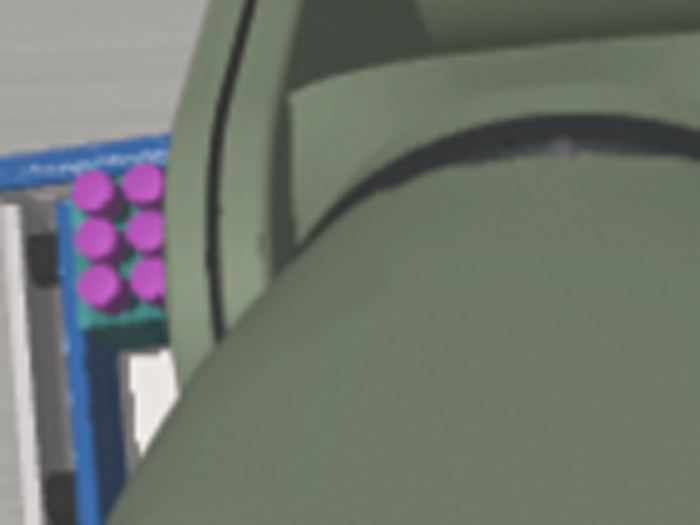

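The mate now bears on the blue plate (contact near 75,280) with 19 N at the wrist, so about 12 N on the plate after friction. I back off gently, then up and away.

```bash
python3 -m jog '[[[-0.2,0,0],0,0],[[-0.3,0,0],0,0],[[-0.5,0,0],0,0],[[-1,0,0],0,0],[[-1,0,0],0,0],[[0,0,-3],0,0],[[0,0,-4],0,0],[[0,0,-4],0,0],[[0,0,0],0,0]]'; python3 -m jog '[[[0,-4,0],0,0],[[0,-4,0],0,0],[[0,-4,0],0,0],[[0,-4,0],0,0],[[0,-4,0],0,0],[[0,0,0],0,0]]'; python3 - <<'E'
from h import *
f=grab('top','top7'); crop(f,'top7',110,90,390,260,2.7)
racks(f,dict(mate=((130,130,192,182),'p'),new=((191,125,260,182),'p'),yel=((305,110,378,162),'y')))
E
```

```text
time_s: 17.75
ee_pos: [627.8, -24.9, 149.0]
ee_rot: [179.0, 2.7, 96.2]
force: [0.5, 0.3, 1.0]
gripper_width: 0.1
time_s: 18.5
ee_pos: [419.3, -48.4, 139.7]
ee_rot: [179.5, 2.6, 96.2]
force: [0.7, -0.0, -0.6]
gripper_width: 0.5
mate bayx 17.7 t 106.5 [48.2 88. ] 5.35 15
new bayx 18.1 t 6.4 [48.4 87.7] 5.69 15
yel bayx 17.5 t -210.8 [47.9 88.1] 5.56 15
```

View pics/top7.png

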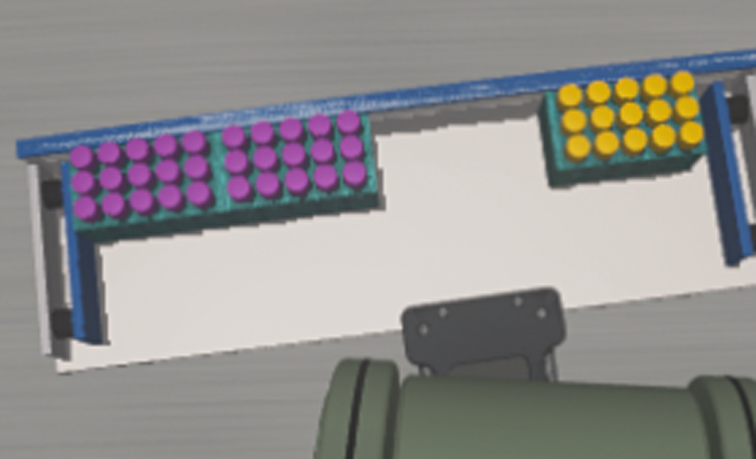

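Final view: the pair is butted together and against the left plate and fence. The centre distance is 100.1 mm, bay x is 17.7 and 18.1, and yellow has not moved. I hand in.

```bash
python3 -c "
from workcell import job_done; print(job_done())"
```

```text
the job is handed in; nothing more can be done
None
```

The job is handed in, and my last checks agree with the task. The interface gives no verdict, so they rest on the camera and the wrist force. I gripped the loose purple rack across its width and set it on the bay floor clear of the fence. Closed fingers then pushed it flush to the fence with about 8.5 N, and along the fence into the mate until the pair pressed on the left end plate. I then backed off and retreated.

**Last checks, from the top camera:**
- **Racks together:** the two purple racks are 100.1 mm apart centre to centre, so they touch.
- **Fence:** their bay x is 17.7 mm (mate) and 18.1 mm (new), where flush is 18. Both are parallel to the fence within about 0.3°.
- **End plate:** the mate moved 11.3 mm and visibly rests on the plate.
- **Yellow rack:** no measurable shift.
- **Time and contact:** 18.5 s used at the last move, with the robot clear of everything.

**Push force:** the wrist read 7 N while both racks were sliding and rose to 19 N against the plate. That puts about 12 N on the plate, an inferred figure because the plate contact itself is not measured.

**What went off plan:** the first descent to the loose rack drifted about 12 mm sideways and stopped about 11 mm high. The open jaws still straddled the rack and the grip was good. The tool also picked up a small tilt, up to 2.7° during the push, and the racks stayed upright in the pictures.

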